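# Flip out a flowmeter stand's prop leg, set it free of the case and hold it plumb

### The job

The flowmeter stand leans back against the metal analyser case, but its floats can only be read with it plumb and standing free. With the stand still leaning there, swing the spring leg at its side from pointing up over backwards, past its dead centre, until it snaps down to its stop; then take the stand by its top bar, move it forward off the case until the leg too is in front of the case (so that the leg would catch it), set its foot tube on the bench and finish while holding it plumb, without letting go. Do not tip the stand over or disturb the other things on the bench.

Things in the scene. Friction and masses are not known exactly. Their poses are not given: they have to be found in the camera images.
- stand: Loose flowmeter stand, 0.75 to 1 kg: aluminium tube frame 240 mm wide with panel and two acrylic flowmeters, on one round foot tube (22 mm thick, along y), so it cannot stand alone. Origin: under the foot tube, mid-length. z runs up the frame, +x is its back (toward the case), +y its left seen from the front. Starts leaning back 0.14 rad on the case's upper front edge.
- bar_mid (a point): Middle of the stand's top bar, on its axis, where to grasp it: a round bar along the stand's y, 20 mm thick over a 100 mm black rubber sleeve centred here (16 mm thick beyond). 262 mm up the frame from the stand's origin; about 259 mm above the bench when leaning. Free beneath for 40 mm. Same axes as the stand.
- foot_mid (a point): Middle of the foot tube, on its axis: 11 mm above the bench while the tube rests on it, 251 mm below the top bar's axis. Same axes as the stand.
- leg_hub (a point): Point on the prop leg's hinge axis, level with the middle of the leg's foot: 148 mm to the stand's right (-y) of its middle plane and 135 mm up the frame from its origin. The hinge axis is the stand's y. The hub itself (30 mm thick) lies 110 to 124 mm to the right. Same axes as the stand.
- leg_foot (a point): Middle of the prop leg's grey rubber foot: a round cross peg 12 mm thick along the stand's y, reaching from 118 to 174 mm to the right of the stand's middle plane, on the end of a flat steel leg, 152 mm from the hinge axis. Stowed, it is above and outside the right end of the top bar, about 284 mm above the bench; push it toward the stand's back, from in front, then from above.
- prop_leg (a joint): Angle of the prop leg, rad: 0 = stowed, pointing up the frame (start); grows as the foot swings toward the stand's +x and then down, to 2.36 = at its stop, pointing down and back. The spring pushes it back to 0 below about 1.05 and snaps it down by itself beyond; about 2 N at the foot moves it. The way behind is free. Down, its foot is 107 mm behind the foot tube's axis and 20 mm clear of the bench when plumb.
- case: Grey metal analyser case, fixed, 200 mm deep (x) by 300 mm wide (y) by 170 mm high. Origin: centre of its underside; -x is its front face, on whose upper edge the stand leans. The bench in front of the stand is free for 120 mm. The stand's middle is about 65 mm to the -y side of the case's middle.
- trap_mid (a point): Centre (55 mm up) of a glass moisture trap, 56 mm in diameter and 110 mm high, standing in front of the case, left of the stand. Leave it alone.
- union_mid (a point): Centre (21 mm up) of a brass pipe union, 32 mm across and 42 mm high, standing in front of the stand and to its right. Leave it alone.
- canister_mid (a point): Centre (44 mm up) of a steel filter canister, 58 mm in diameter and 88 mm high, standing on top of the case. Leave it alone.
- probe_mid (a point): Axis middle of the heated sampling probe lying on the bench to the right: white barrel 88 mm thick and 190 mm long, carrying handle to 133 mm high, side box, 200 mm steel tube. Leave it alone.
- wrench_grip (a point): Handle of a steel wrench lying on the bench to the left. Leave it alone.

How it is judged:
By the outcome, as a careful person would: the job done as asked, in the order asked, and still so for the second after the job is handed in, while the arm keeps its last pose, push and grip.
It also fails if it takes over 61 s, if anything falls off the work surface, if the arm or the gripper's body presses on something with over 40 N, if the wrist force passes 120 N, or if a joint passes its speed limit or range.

### The arm

A 7-joint arm with a two-finger parallel gripper is mounted at the origin on the work surface. World frame = base frame: x ahead of the robot, y to its left, z up, the work surface at z = 0. Lengths are in m, angles in rad, forces in N, time in s.
With the tool pointing down it reaches from about 0.4 to 0.85 m from the base axis. Payload 10.4 kg.
Tool frame: the origin (TCP) lies between the finger pads; the fingertips stand ahead of it and the grasp point (between the pads) lies 3 mm ahead of it (r.tips_ahead is the z of the fingertips in the tool frame, in m); z points along the fingers, y is the line along which they close (so a half turn about z gives the same grasp; the last joint's range is limited). The gripper opens to 87 mm and grips with 3 to 60 N. Pads are 19 mm wide; open, the fingers measure 117 mm over their backs; the gripper's body (75 mm by 190 mm) begins 51 mm behind the grasp point.
Start: joints at [1.262, 0.332, -0.065, 1.46, 0.022, 1.35, -0.088], TCP at [0.176, -0.6, 0.245] pointing down, gripper open.
Joint ranges: [-2.6, 2.6], [-0.5, 2.12], [-1.47, 1.34], [0.16, 2.42], [-1.27, 4.41], [0.06, 2.06], [-2.6, 2.6]. Speed limits (rad/s): [2.22, 2.22, 2.79, 2.79, 3.14, 3.14, 3.14].

### API

Orientations are given as a unit quaternion [x, y, z, w].
In Python, from bench import telemetry, camera, get_calibration, r gives the robot as it stands.
- The arm moves only by the tool drive_tool, never from a script. Its argument "series" is one flat list of numbers, 7 for each row, row after row: the turn, a rotation vector about the tool's x, y, z in units of 5 degrees (1.0 is 5 degrees), then the shift along the tool's x, y, z in units of 40 mm (1.0 is 40 mm), then the opening, from -1 (shut) to 1 (fully open). A call has 1 to 10 rows; each row is the pose to reach, as a shift and turn from the pose commanded when the call began, along the tool's axes at that moment; what a row does not reach only later rows make up. A row lasts 1/12 s, in which the tool goes at most 41.7 mm and 7.16 degrees, less where a joint would pass 70% of its speed; a pose out of reach is approached as far as the arm can. A call with a gripper value outside its range is refused whole. The fingers move at their own pace and stop on an object; "grip_force" is the grip in N (left out, the last holds). Time passes only in rows, so rows that repeat a pose let the fingers close. It gives the time, the measured TCP pose, the force, the opening and the grip force at its end, in the units of the state.
- telemetry.read_state(): the state, without advancing time (a new reading comes with each control period).
- camera(name): name is "scene" or "side" or "wrist"; returns the picture (420x560x3 uint8, red, green, blue); there is no depth.
- get_calibration(name): a dict with "fovy" (degrees; the focal length in pixels is half the picture's height over the tangent of half this angle, whatever the lens; pixels are square), "cx", "cy" (the principal point, pixels), "xyz" and "rotation" of the camera in the world. Camera axes: x right, y up, looking along -z (the intrinsics and any distortion apply to the point x, -y, -z); pixel columns grow to the right and rows downward; lengths in m; the calibration is good to about 2 mm. A picture is of the moment at which its call begins: read the wrist's pose just before it. get_calibration takes no time and is no camera call; for the wrist camera it gives the pose at the moment of the call.
- r.close_job(): hands the job in; it is judged then, once.
The state is a dict: "time": time; "joint_positions": joint angles; "joint_vel": joint speeds; "joint_torque": joint torques, N m; "ee_pos": TCP position; "eef_rot": TCP orientation; "ft_force": force on the tool from outside, world axes, zero at the start; "torque": the same for the moment, N m; "width": finger opening in m; "grip_force": force on a finger pad.
Only numpy, scipy, OpenCV 4.12 (cv2) and the standard library are available. Lean on these libraries where they do the work, as an engineer would, in place of code of your own. Each camera call takes 0.05 s, during which the arm holds its last target. There are 200 camera calls.

## Working session

There is one attempt and no reset: what is moved stays moved. The work goes in short steps, Python scripts to look and compute and a tool call to move; the robot and the scene stay as the last step left them, time stands still between calls to the robot, and variables do not carry over. Pictures are saved under pics/ and viewed, at most 10 in all, crops included, and the job is handed in when it is done.

Besides the shell and the picture viewer there is one more tool, called after "Emit:" as name(argument=value, ...), one argument or row to a line, values as JSON. drive_tool: Moves the arm, as the interface text tells. Its arguments: {"type":"object","properties":{"series":{"type":"array"},"grip_force":{"type":"number"}},"required":["series"]}

```bash
mkdir -p pics; ls; python3 - <<'E'
from bench import telemetry, camera, get_calibration, r
import cv2
for n in ["scene","side"]:
    c=get_calibration(n);print(n,c)
    cv2.imwrite(f"pics/{n}0.png",cv2.resize(camera(n)[:,:,::-1],(800,600),interpolation=cv2.INTER_CUBIC))
print(telemetry.read_state(), r.tips_ahead)
E
```

```text
pics
scene {'fovy': 43.188148079645806, 'cx': 272.71193685915694, 'cy': 209.4176588639315, 'xyz': array([ 0.61520957, -0.5298834 ,  1.524367  ]), 'rotation': array([0.16140801, 0.02009756, 0.13675828, 0.97715951])}
side {'fovy': 46.21307004996474, 'cx': 276.85960313621996, 'cy': 206.17920786083766, 'xyz': array([-0.22795781,  0.65977156,  1.14367126]), 'rotation': array([-0.15518138,  0.37246702,  0.85501726, -0.32577991])}
{'time': 0.1, 'joint_positions': array([ 1.26239075,  0.33279038, -0.06468309,  1.46086357,  0.02161791,
        1.34990603, -0.08849751]), 'joint_vel': array([ 0.00186003, -0.00091749,  0.00019824, -0.00319038, -0.00020836,
        0.00060372, -0.00114921]), 'joint_torque': array([ 7.29200419e-04, -6.24546933e+01,  2.41830829e-02, -3.90724039e+01,
       -6.16046414e-02,  3.64149653e-02,  2.67206042e-05]), 'ee_pos': array([ 0.17609769, -0.599342  ,  0.24384189]), 'eef_rot': array([ 9.89805864e-01,  1.42421723e-01, -1.30639672e-04, -6.22183011e-04]), 'ft_force': array([ 1.03599092, -0.0492608 ,  0.15179289]), 'torque': array([-0.02535027, -0.03706472, -0.04339644]), 'grip_force': 0.0, 'width': 0.08685363400443083} 0.022
```

View pics/scene0.png

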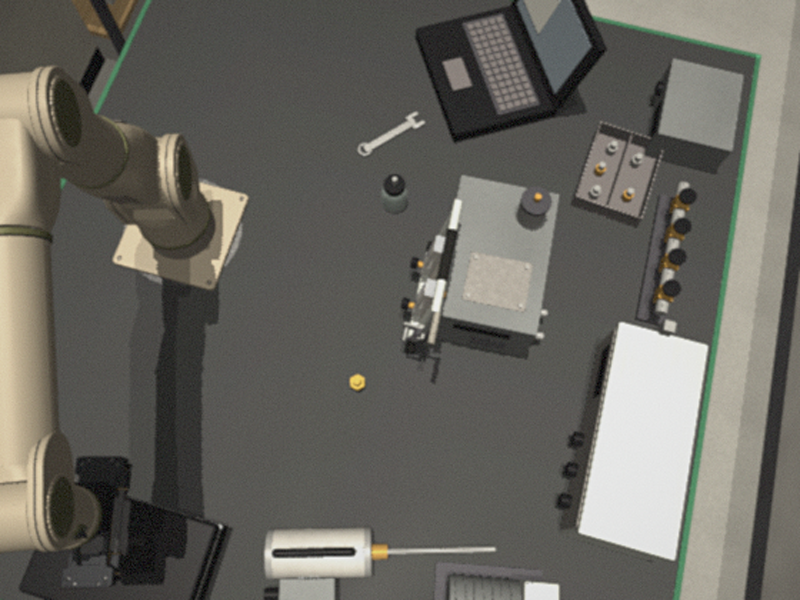

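View pics/side0.png

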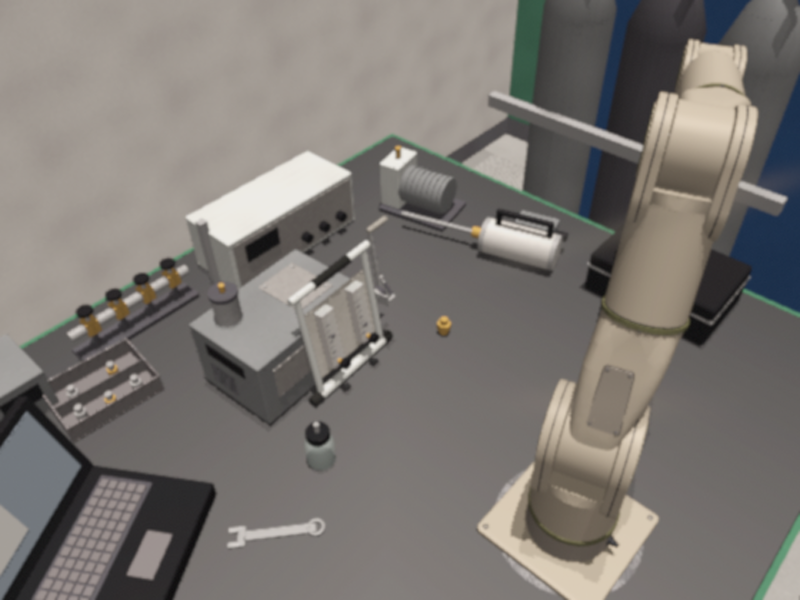

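The scene view shows the stand with its bar from about (456,205) to (433,340), its sleeve near (450,258), and the case at about (458–558, 178–345). The side view shows the sleeve near (333,268) and the leg at the right end, near (375,270). I'll enlarge both.

```bash
python3 - <<'E'
from bench import camera
import cv2,numpy as np
a=camera("scene")[:,:,::-1][120:270,260:400]
b=camera("side")[:,:,::-1][150:300,190:290]
A=cv2.resize(a,None,fx=4,fy=4,interpolation=cv2.INTER_CUBIC)[:, :400+160]
B=cv2.resize(b,None,fx=4,fy=4,interpolation=cv2.INTER_CUBIC)
# scene crop origin (260,120) x4 ; side crop at col 560 origin (190,150) x4; 560+400=960 -> scale separately
cv2.imwrite("pics/c1.png",A); 
cv2.imwrite("pics/c2.png",B)
E
```

```text
(no output)
```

View pics/c1.png

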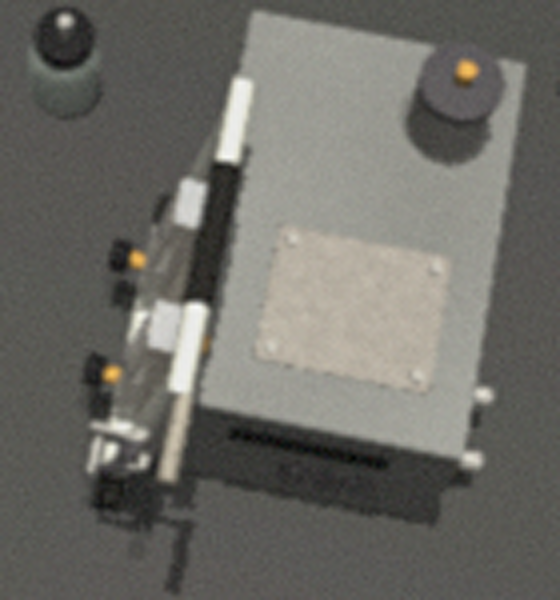

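View pics/c2.png

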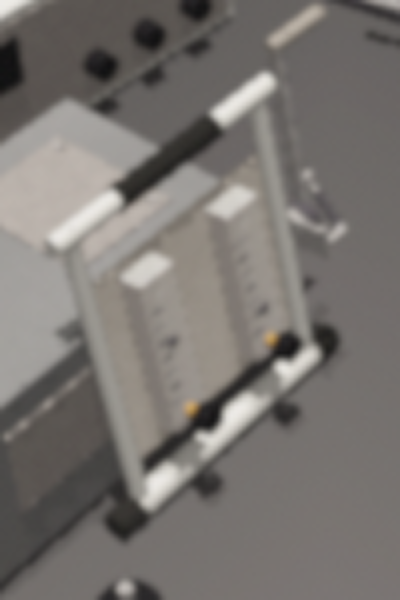

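Scene crop: sleeve ends (227,162) and (197,303), bar ends (243,80) and (180,391), leg peg ends (179,396) and (168,480), case top corners (254,12), (525,65) and (203,405). Side crop: sleeve ends (120,190) and (217,125), bar ends (58,240) and (272,82), peg ends (272,43) and (320,10).

```bash
cat >h.py <<'E'
import numpy as np
from bench import get_calibration,telemetry
from scipy.spatial.transform import Rotation as R
def ray(n,u,v):
    c=get_calibration(n); f=210/np.tan(np.radians(c['fovy']/2))
    d=R.from_quat(c['rotation']).apply([(u-c['cx'])/f,-(v-c['cy'])/f,-1]); return c['xyz'],d/np.linalg.norm(d)
def atz(n,u,v,z): o,d=ray(n,u,v); return o+d*(z-o[2])/d[2]
def tri(*obs):
    A=0;b=0
    for o,d in [ray(*x) for x in obs]:
        P=np.eye(3)-np.outer(d,d);A=A+P;b=b+P@o
    p=np.linalg.solve(A,b); return p,[round(np.linalg.norm(np.cross(p-o,d))*1000,1) for o,d in [ray(*x) for x in obs]]
S=lambda u,v:("scene",260+(u+.5)/4-.5,120+(v+.5)/4-.5)
D=lambda u,v:("side",190+(u+.5)/4-.5,150+(v+.5)/4-.5)
def proj(n,p):
    c=get_calibration(n); f=210/np.tan(np.radians(c['fovy']/2))
    q=R.from_quat(c['rotation']).inv().apply(np.asarray(p)-c['xyz']); return c['cx']-f*q[0]/q[2], c['cy']+f*q[1]/q[2]
def show():
    s=telemetry.read_state(); print(s['time'],s['ee_pos'].round(4),R.from_quat(s['eef_rot']).as_matrix().round(3).tolist(),s['ft_force'].round(1),s['torque'].round(2),s['width'],s['grip_force'],s['joint_positions'].round(3)); return s
E
python3 - <<'E'
from h import *
np.set_printoptions(precision=4,suppress=True)
for k,a,b in [("slL",(227,162),(120,190)),("slR",(197,303),(217,125)),("barL",(243,80),(58,240)),("barR",(180,391),(272,82)),("pegi",(179,396),(272,43)),("pego",(168,480),(320,10))]:
    print(k,*tri(S(*a),D(*b)))
for k,a in [("caseFL",(254,12)),("caseBL",(525,65)),("caseFR",(203,405)),("caseBR",(465,457))]: print(k,atz(*S(*a),.17))
g=1/1.42857
print("union",tri(("scene",357*g,381*g),("side",444*g,320*g)), "trap top",atz("scene",395*g,182*g,.11), "can top", atz(*S(465,72),.258))
E
```

```text
slL [0.5746 0.0398 0.2687] [np.float64(2.1), np.float64(2.1)]
slR [ 0.5801 -0.057   0.2621] [np.float64(2.4), np.float64(2.4)]
barL [0.5701 0.0998 0.2675] [np.float64(2.2), np.float64(2.2)]
barR [ 0.5844 -0.117   0.2626] [np.float64(2.7), np.float64(2.7)]
pegi [ 0.5877 -0.127   0.2897] [np.float64(0.5), np.float64(0.5)]
pego [ 0.5934 -0.1807  0.2867] [np.float64(1.4), np.float64(1.4)]
caseFL [0.5627 0.2046 0.17  ]
caseBL [0.7574 0.217  0.17  ]
caseFR [ 0.6017 -0.09    0.17  ]
caseBR [ 0.7782 -0.0772  0.17  ]
union (array([ 0.4679, -0.2277,  0.0366]), [np.float64(1.2), np.float64(1.2)]) trap top [0.431  0.1835 0.11  ] can top [0.711  0.1524 0.258 ]
```

```bash
cat >>h.py <<'E'
YAW=0.066
def rot(tilt,yaw=YAW,spin=0):  # tilt: fingers toward stand +x (rad), 0 = down; spin about tool z
    return R.from_euler('z',yaw)*R.from_euler('x',np.pi)*R.from_euler('y',tilt)*R.from_euler('z',spin)
def row(pos,rt):
    s=telemetry.read_state(); R0=R.from_quat(s['eef_rot'])
    t=R0.inv().apply(np.asarray(pos)-s['ee_pos'])/.04; w=np.degrees((R0.inv()*rt).as_rotvec())/5
    print(np.r_[w,t].round(2).tolist())
bar=np.array([.5773,-.0086,.259]); ex=np.array([np.cos(YAW),np.sin(YAW),0]); ey=np.array([-np.sin(YAW),np.cos(YAW),0]); ez=np.array([0,0,1.])
hub=bar-.155*ey-.127*(np.sin(.14)*ex+np.cos(.14)*ez)
def push(phi,ang,gap=.0):  # ang: finger axis below horizontal, deg; tip pushes peg at total angle phi
    foot=hub+.152*(np.sin(phi)*ex+np.cos(phi)*ez); t=np.cos(phi)*ex-np.sin(phi)*ez
    a=np.radians(ang); d=np.cos(a)*ex-np.sin(a)*ez
    return foot-(.006+gap)*t-.022*d, rot(np.pi/2-a)
E
python3 - <<'E'
from h import *
print(hub); print(push(.14,45,.03)[0],rot(.78).apply([0,0,1]))
row((.36,-.38,.38),rot(0)); row(*push(.14,45,.03))
E
```

```text
[ 0.56983918 -0.16443133  0.13324257]
[ 0.53991091 -0.16640947  0.3043353 ] [ 0.70174823  0.04638275 -0.71091354]
[-0.01, 0.0, 2.52, 5.96, -3.97, -3.39]
[-1.0, 8.96, 2.38, 11.78, -7.82, -1.5]
```

Emit:
drive_tool(
  series=[0, 0, 2.5, 1, -0.7, -2.5, -1, 0, 0, 2.5, 6, -4, -3.4, -1, 0, 0, 2.5, 6, -4, -3.4, -1, 0, 0, 2.5, 6, -4, -3.4, -1, 0, 0, 2.5, 6, -4, -3.4, -1, 0, 0, 2.5, 6, -4, -3.4, -1, 0, 0, 2.5, 6, -4, -3.4, -1, 0, 0, 2.5, 6, -4, -3.4, -1, 0, 0, 2.5, 6, -4, -3.4, -1, 0, 0, 2.5, 6, -4, -3.4, -1],
)

```text
time: 1.03
ee_pos: [0.363, -0.3769, 0.3814]
eef_rot: [0.999, 0.036, 0.001, 0.001]
ft_force: [0.7, 0.1, -0.9]
width: 0.0284
grip_force: 0.0
```

```bash
python3 - <<'E'
from h import *
show(); row(*push(.14,45,.03))
E
```

```text
1.0333 [ 0.363  -0.3769  0.3814] [[0.997, 0.072, 0.001], [0.072, -0.997, -0.001], [0.001, 0.001, -1.0]] [ 0.7  0.1 -0.9] [-0.05  0.05 -0.01] 0.028428328816354573 0.0 [ 0.936  0.08  -0.235  1.48   0.019  1.582 -0.797]
[-0.01, 8.99, 0.07, 4.79, -4.93, 1.93]
```

Emit:
drive_tool(
  series=[0, 5, 0, 3, -4.9, 1, -1, 0, 9, 0, 4.8, -4.9, 1.9, -1, 0, 9, 0, 4.8, -4.9, 1.9, -1, 0, 9, 0, 4.8, -4.9, 1.9, -1, 0, 9, 0, 4.8, -4.9, 1.9, -1, 0, 9, 0, 4.8, -4.9, 1.9, -1, 0, 9, 0, 4.8, -4.9, 1.9, -1, 0, 9, 0, 4.8, -4.9, 1.9, -1, 0, 9, 0, 4.8, -4.9, 1.9, -1, 0, 9, 0, 4.8, -4.9, 1.9, -1],
)

```text
time: 1.87
ee_pos: [0.5392, -0.1715, 0.3046]
eef_rot: [0.923, 0.031, 0.382, -0.012]
ft_force: [0.2, -0.5, 0.7]
width: 0.0003
grip_force: 0.0
```

```bash
python3 - <<'E'
from h import *
import cv2
from bench import camera
show()
for p,a in [(.14,45),(.4,53),(.7,63),(1.0,74),(1.19,82),(1.34,88),(1.45,90)]: row(*push(p,a))
a=camera("scene")[:,:,::-1][120:270,260:400]
b=camera("side")[:,:,::-1][100:250,220:360]
f=lambda a:cv2.resize(a,(400,428),interpolation=cv2.INTER_CUBIC)
cv2.imwrite("pics/d1.png",np.hstack([f(a),f(b)]))
E
```

```text
1.8667 [ 0.5392 -0.1715  0.3046] [[0.706, 0.066, 0.705], [0.047, -0.998, 0.046], [0.707, 0.0, -0.707]] [ 0.2 -0.5  0.7] [ 0.    0.8  -0.04] 0.0003183268269522176 0.0 [ 0.796 -0.233 -0.324  2.122 -0.752  0.658 -0.579]
[0.0, 0.01, 0.0, 0.46, -0.13, 0.62]
[0.0, -1.59, 0.0, 1.06, -0.13, 1.47]
[0.0, -3.59, 0.0, 1.46, -0.13, 2.58]
[0.0, -5.79, 0.0, 1.53, -0.13, 3.76]
[0.0, -7.39, 0.0, 1.4, -0.13, 4.5]
[0.0, -8.59, 0.0, 1.21, -0.13, 5.05]
[0.0, -8.99, 0.0, 0.99, -0.13, 5.41]
```

View pics/d1.png

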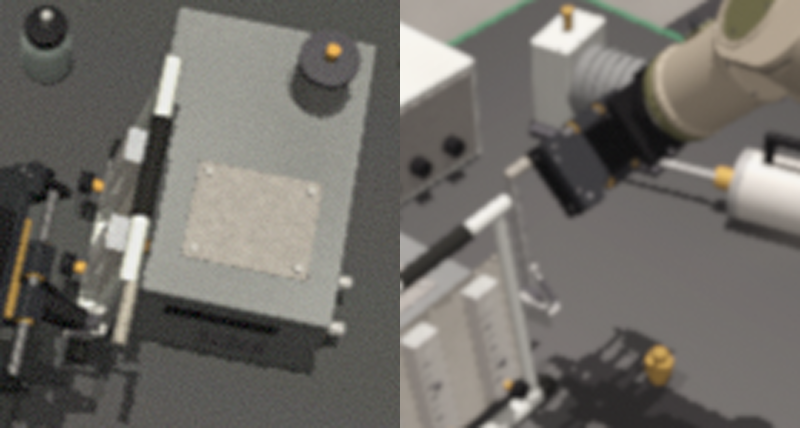

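The picture shows the closed fingers just in front of the peg (scene half: peg at about (130,300), fingers at about (75,310)), and they are lined up with it. Next I push along the arc.

Emit:
drive_tool(
  series=[0, 0, 0, 0.3, -0.1, 0.4, -1, 0, 0, 0, 0.5, -0.1, 0.6, -1, 0, -0.4, 0, 0.7, -0.1, 0.9, -1, 0, -0.8, 0, 0.85, -0.1, 1.2, -1, 0, -1.6, 0, 1.05, -0.1, 1.5, -1, 0, -2.2, 0, 1.2, -0.1, 1.85, -1, 0, -2.9, 0, 1.35, -0.1, 2.2, -1, 0, -3.6, 0, 1.45, -0.1, 2.6, -1, 0, -3.6, 0, 1.45, -0.1, 2.6, -1],
)

```text
time: 2.72
ee_pos: [0.6562, -0.1586, 0.2706]
eef_rot: [0.972, 0.033, 0.231, -0.009]
ft_force: [-0.9, -0.5, 0.3]
width: 0.0003
grip_force: 0.4
```

```bash
python3 - <<'E'
from h import *
import cv2
from bench import camera
show()
for p,a in [(.85,70),(1.0,75),(1.1,79),(1.19,82),(1.34,88),(1.45,90),(1.55,90)]: row(*push(p,a))
a=camera("scene")[:,:,::-1][120:270,260:400]
b=camera("side")[:,:,::-1][100:250,190:330]
f=lambda a:cv2.resize(a,(400,428),interpolation=cv2.INTER_CUBIC)
cv2.imwrite("pics/d2.png",np.hstack([f(a),f(b)]))
E
```

```text
2.7167 [ 0.6562 -0.1586  0.2706] [[0.891, 0.068, 0.45], [0.06, -0.998, 0.032], [0.451, -0.002, -0.893]] [-0.9 -0.5  0.3] [-0.15  0.5  -0.06] 0.0002583677360797892 0.4457602543698158 [ 0.703  0.179 -0.52   1.689 -0.049  0.846 -1.269]
[-0.02, -1.36, 0.01, 0.23, 0.0, 0.45]
[-0.02, -2.36, 0.01, 0.4, 0.01, 1.01]
[-0.02, -3.16, 0.01, 0.47, 0.01, 1.4]
[-0.02, -3.76, 0.01, 0.5, 0.01, 1.75]
[-0.02, -4.96, 0.01, 0.48, 0.01, 2.34]
[-0.02, -5.36, 0.01, 0.39, 0.01, 2.75]
[-0.02, -5.36, 0.01, 0.26, 0.01, 3.11]
```

View pics/d2.png

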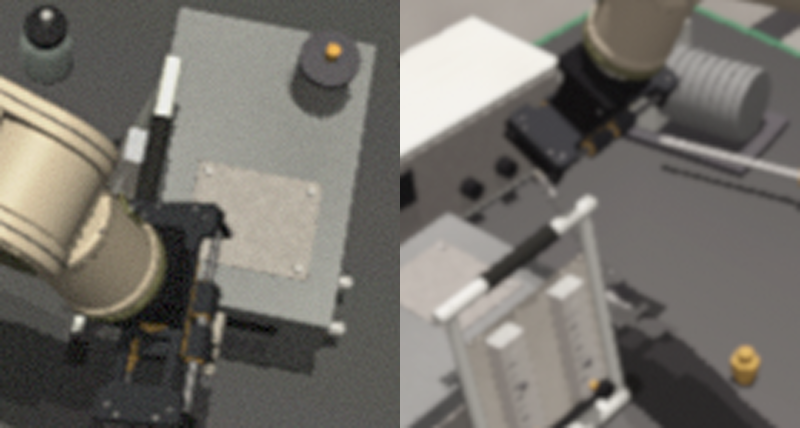

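The peg has swung back with the finger: it shows at about (213,335), and the bar hasn't moved. I'll continue past dead centre.

Emit:
drive_tool(
  series=[0, -0.7, 0, 0.12, 0, 0.25, -1, 0, -1.4, 0, 0.23, 0, 0.48, -1, 0, -1.9, 0, 0.32, 0, 0.75, -1, 0, -2.4, 0, 0.4, 0, 1.0, -1, 0, -3.2, 0, 0.47, 0, 1.4, -1, 0, -3.8, 0, 0.5, 0, 1.75, -1, 0, -4.4, 0, 0.5, 0, 2.05, -1, 0, -5, 0, 0.48, 0, 2.35, -1, 0, -5.4, 0, 0.39, 0, 2.75, -1, 0, -5.4, 0, 0.39, 0, 2.75, -1],
)

```text
time: 3.65
ee_pos: [0.7165, -0.1538, 0.1772]
eef_rot: [0.999, 0.034, -0.003, -0.001]
ft_force: [0.1, 1.2, -0.5]
width: 0.0006
grip_force: 0.0
```

```bash
python3 - <<'E'
from h import *
import cv2
from bench import camera
show()
row(push(1.45,90)[0]+[0,-.02,.0],rot(0))
row(push(1.45,90)[0]+[0,-.02,.17],rot(0))
a=camera("scene")[:,:,::-1][120:270,260:400]
b=camera("side")[:,:,::-1][150:300,190:330]
f=lambda a:cv2.resize(a,(400,428),interpolation=cv2.INTER_CUBIC)
cv2.imwrite("pics/d3.png",np.hstack([f(a),f(b)]))
E
```

```text
3.65 [ 0.7165 -0.1538  0.1772] [[0.998, 0.068, -0.006], [0.068, -0.998, 0.002], [-0.006, -0.002, -1.0]] [ 0.1  1.2 -0.5] [ 0.02  0.01 -0.01] 0.0005877382852364891 0.0 [ 0.406  0.65  -0.421  1.182  0.254  1.366 -1.493]
[-0.03, 0.07, 0.03, 0.04, 0.52, -0.06]
[-0.03, 0.07, 0.03, 0.02, 0.51, -4.31]
```

View pics/d3.png

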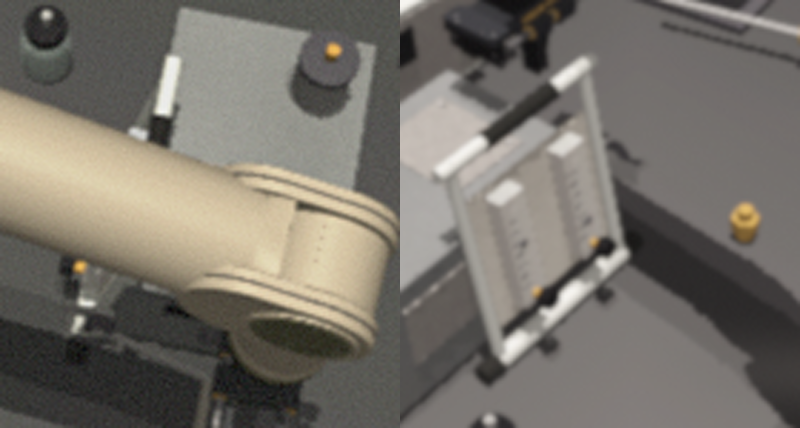

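The stand is unmoved, the force is near zero and the leg no longer shows above the bar, so it has snapped down. Now I raise the tool and turn it a quarter for the bar.

Emit:
drive_tool(
  series=[0, 0, 0, 0, 0.3, -1, -1, 0, 0, 0, 0, 0.3, -2, -1, 0, 0, 0, 0, 0.3, -3, -1, 0, 0, 0, 0, 0.3, -4, -1, 0, 0, 1.4, 0, 0.3, -4.5, 0, 0, 0, 2.8, 0, 0.3, -4.5, 1, 0, 0, 4.2, -1, 0, -4.5, 1, 0, 0, 5.6, -2, -1, -4.5, 1, 0, 0, 7, -2, -1, -4.5, 1, 0, 0, 8, -2, -1, -4.5, 1],
)

```text
time: 4.58
ee_pos: [0.6321, -0.1169, 0.3648]
eef_rot: [0.95, -0.312, 0.003, -0.001]
ft_force: [0.2, 0.9, -0.0]
width: 0.0322
grip_force: 0.0
```

```bash
python3 - <<'E'
from h import *
import cv2
from bench import camera
show()
up=np.sin(.14)*ex+np.cos(.14)*ez
# tool z along -up, so tilt = -0.14 (fingers toward -x)
G=rot(-.14,spin=np.pi/2); print(G.apply([0,0,1]),-up)
row(bar+.003*up+.09*up,G)
a=camera("scene")[:,:,::-1][120:270,260:400]
b=camera("side")[:,:,::-1][150:300,190:330]
f=lambda a:cv2.resize(a,(400,428),interpolation=cv2.INTER_CUBIC)
cv2.imwrite("pics/d4.png",np.hstack([f(a),f(b)]))
E
```

```text
4.5833 [ 0.6321 -0.1169  0.3648] [[0.805, -0.593, 0.005], [-0.593, -0.805, 0.0], [0.004, -0.003, -1.0]] [ 0.2  0.9 -0. ] [ 0.08  0.04 -0.01] 0.03220631934754741 0.0 [ 0.364  0.365 -0.359  1.186  0.126  1.607 -2.173]
[-0.1392393  -0.00920316 -0.990216  ] [-0.1392393  -0.00920316 -0.990216  ]
[-1.56, -0.73, 9.95, -2.46, -1.57, 0.34]
```

Emit:
drive_tool(
  series=[0, 0, -1.4, -0.5, -0.3, 0, 1, 0, 0, -2.8, -1, -0.6, 0, 1, 0, 0, -4.2, -1.5, -1, 0, 1, 0, 0, -5.6, -2, -1.3, 0, 1, 0, 0, -7, -2.4, -1.6, 0, 1, 0, 0, -8.4, -2.4, -1.6, 0, 1, 0, 0, -9.8, -2.4, -1.6, 0, 1, 0, 0, -11.2, -2.4, -1.6, 0, 1, 0, 0, -12.6, -2.4, -1.6, 0, 1, 0, 0, -14, -2.4, -1.6, 0, 1],
)

```text
time: 5.52
ee_pos: [0.5952, -0.012, 0.3619]
eef_rot: [0.955, 0.296, 0.001, 0.0]
ft_force: [-0.6, 0.3, 0.2]
width: 0.0868
grip_force: 0.0
```

```bash
cat >>h.py <<'E'
up=np.sin(.14)*ex+np.cos(.14)*ez
G=rot(-.14,spin=-np.pi/2)
E
python3 - <<'E'
from h import *
show(); print(bar+.093*up); row(bar+.093*up,G)
E
```

```text
5.5167 [ 0.5952 -0.012   0.3619] [[0.825, 0.565, 0.002], [0.565, -0.825, -0.0], [0.002, 0.001, -1.0]] [-0.6  0.3  0.2] [0.02 0.01 0.04] 0.08682511984408833 0.0 [ 0.388  0.281 -0.569  1.319  0.151  1.581 -1.132]
[ 0.59024925 -0.00774411  0.35109009]
[1.48, -0.84, -11.86, -0.04, -0.16, 0.27]
```

Emit:
drive_tool(
  series=[0.2, -0.1, -1.4, 0, -0.1, 0, 1, 0.4, -0.2, -2.8, 0, -0.1, 0.1, 1, 0.5, -0.3, -4.2, 0, -0.2, 0.2, 1, 0.7, -0.4, -5.6, 0, -0.2, 0.3, 1, 0.9, -0.5, -7, 0, -0.2, 0.3, 1, 1.1, -0.6, -8.4, 0, -0.2, 0.3, 1, 1.2, -0.7, -9.8, 0, -0.2, 0.3, 1, 1.4, -0.8, -11.2, 0, -0.2, 0.3, 1, 1.5, -0.85, -11.9, 0, -0.2, 0.3, 1, 1.5, -0.85, -11.9, 0, -0.2, 0.3, 1],
)

```text
time: 6.35
ee_pos: [0.5909, -0.0052, 0.3493]
eef_rot: [0.682, 0.728, -0.052, -0.049]
ft_force: [0.6, 0.0, 0.5]
width: 0.0869
grip_force: 0.0
```

```bash
python3 - <<'E'
from h import *
import cv2
from bench import camera
show(); row(bar+.003*up,G)
for d in (-.05,.05): print(proj("wrist",bar+d*ey))
cv2.imwrite("pics/w1.png",cv2.resize(camera("wrist")[:,:,::-1],(800,600),interpolation=cv2.INTER_CUBIC))
b=camera("side")[:,:,::-1][140:290,190:330]
cv2.imwrite("pics/d5.png",cv2.resize(b,(560,600),interpolation=cv2.INTER_CUBIC))
E
```

```text
6.35 [ 0.5909 -0.0052  0.3493] [[-0.066, 0.988, -0.142], [0.998, 0.065, -0.008], [0.002, -0.143, -0.99]] [0.6 0.  0.5] [ 0.01 -0.25 -0.03] 0.086933493615965 0.0 [ 0.422  0.414 -0.706  1.22   0.238  1.738 -0.17 ]
[-0.03, -0.02, 0.0, -0.07, -0.02, 2.21]
(np.float64(276.3231501335889), np.float64(290.99515401849146))
(np.float64(276.32098766451145), np.float64(149.9814001470446))
```

View pics/w1.png

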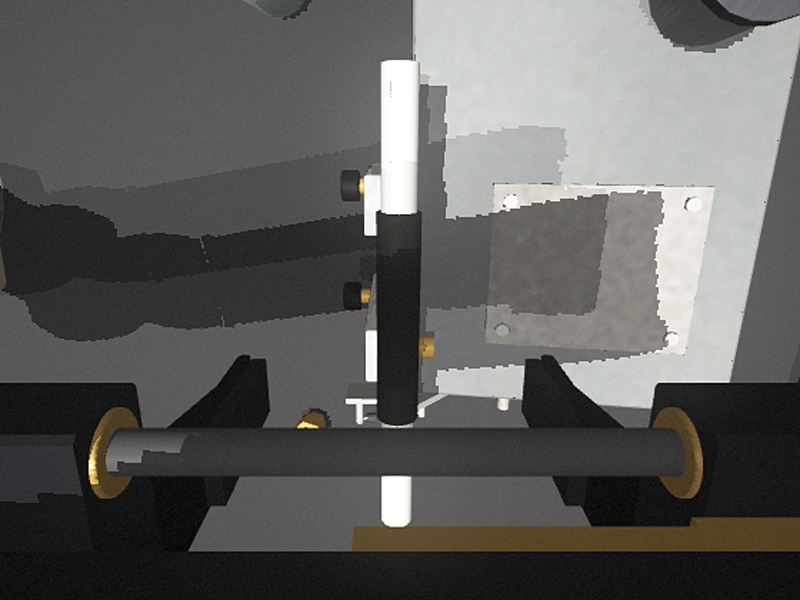

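The wrist view shows the sleeve from (399,211) to (399,424), within about 2 mm of the prediction, and square between the fingers. I descend and close.

Emit:
drive_tool(
  series=[0, 0, 0, -0.06, 0.03, 0.6, 1, 0, 0, 0, -0.06, 0.03, 1.2, 1, 0, 0, 0, -0.06, 0.03, 1.7, 1, 0, 0, 0, -0.06, 0.03, 2, 1, 0, 0, 0, -0.06, 0.03, 2.15, 1, 0, 0, 0, -0.06, 0.03, 2.15, 1],
)

```text
time: 6.95
ee_pos: [0.5793, -0.0079, 0.2633]
eef_rot: [0.684, 0.726, -0.052, -0.05]
ft_force: [-0.0, -0.3, 0.1]
width: 0.087
grip_force: 0.0
```

Emit:
drive_tool(
  series=[0, 0, 0, 0, 0, 0, 0, 0, 0, 0, 0, 0, 0, -0.3, 0, 0, 0, 0, 0, 0, -0.5, 0, 0, 0, 0, 0, 0, -1, 0, 0, 0, 0, 0, 0, -1, 0, 0, 0, 0, 0, 0, -1, 0, 0, 0, 0, 0, 0, -1, 0, 0, 0, 0, 0, 0, -1],
  grip_force=50,
)

```text
time: 7.62
ee_pos: [0.5797, -0.0075, 0.2638]
eef_rot: [0.684, 0.726, -0.052, -0.049]
ft_force: [-0.6, 0.3, -0.5]
width: 0.0413
grip_force: 0.0
```

```bash
python3 - <<'E'
from h import *
s=show()
T=R.from_quat(s['eef_rot']); print("stand up est",-T.as_matrix()[:,2], "bar", s['ee_pos']+.003*T.as_matrix()[:,2])
E
```

```text
7.6167 [ 0.5797 -0.0075  0.2638] [[-0.061, 0.988, -0.143], [0.998, 0.06, -0.008], [0.001, -0.143, -0.99]] [-0.6  0.3 -0.5] [-0.   -0.29  0.04] 0.041337603479828115 0.0 [ 0.458  0.413 -0.704  1.403  0.239  1.563 -0.181]
stand up est [0.14300771 0.00810366 0.9896884 ] bar [ 0.57922859 -0.00753726  0.26086201]
```

View pics/d5.png

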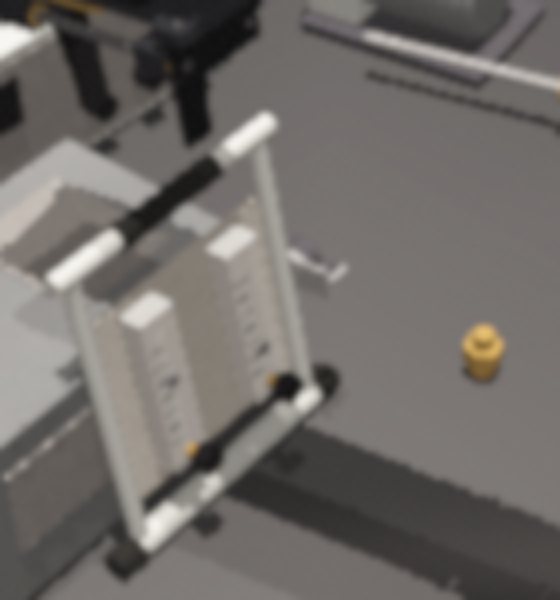

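The leg is no longer up beside the bar: only its hub shows, near (320,265). I keep closing, and the fingers still need some time.

Emit:
drive_tool(
  series=[0, 0, 0, 0, 0, 0, -1, 0, 0, 0, 0, 0, 0, -1, 0, 0, 0, 0, 0, 0, -1, 0, 0, 0, 0, 0, 0, -1, 0, 0, 0, 0, 0, 0, -1, 0, 0, 0, 0, 0, 0, -1, 0, 0, 0, 0, 0, 0, -1],
  grip_force=50,
)

```text
time: 8.2
ee_pos: [0.5797, -0.0075, 0.2638]
eef_rot: [0.684, 0.726, -0.052, -0.049]
ft_force: [1.0, 1.0, -0.3]
width: 0.0186
grip_force: 50.0
```

```bash
python3 - <<'E'
from h import *
s=show()
E
```

```text
8.2 [ 0.5797 -0.0075  0.2638] [[-0.061, 0.988, -0.143], [0.998, 0.06, -0.008], [0.001, -0.143, -0.99]] [ 1.   1.  -0.3] [ 0.02 -0.46 -0.06] 0.018644070290859988 49.99988794326782 [ 0.458  0.413 -0.704  1.403  0.239  1.563 -0.181]
```

```bash
python3 - <<'E'
from h import *
B=np.array([.5797,-.0075,.2638]); 
def P(t): return rot(t,yaw=.061,spin=-np.pi/2)
F=np.array([.4385,-.0168,.281])
row(B+[0,0,.008],P(-.1436))
row(B+[-.012,-.001,.016],P(-.1436))
for k in (.25,.5,.75,1):
    row((1-k)*(B+[-.012,-.001,.016])+k*F,P(-.1436+k*.14))
E
```

```text
[-0.0, -0.01, -0.0, 0.0, -0.03, -0.2]
[-0.0, -0.01, -0.0, -0.01, -0.35, -0.35]
[-0.4, -0.01, -0.0, -0.01, -1.16, -0.24]
[-0.8, -0.01, -0.0, -0.01, -1.96, -0.14]
[-1.2, -0.01, -0.0, -0.01, -2.76, -0.03]
[-1.6, -0.01, -0.0, -0.02, -3.56, 0.08]
```

Emit:
drive_tool(
  series=[0, 0, 0, 0, -0.02, -0.06, -1, 0, 0, 0, 0, -0.04, -0.12, -1, 0, 0, 0, 0, -0.08, -0.2, -1, 0, 0, 0, 0, -0.15, -0.25, -1, 0, 0, 0, 0, -0.22, -0.3, -1, 0, 0, 0, 0, -0.3, -0.35, -1, 0, 0, 0, 0, -0.35, -0.35, -1, 0, 0, 0, 0, -0.35, -0.35, -1],
)

```text
time: 8.87
ee_pos: [0.5674, -0.0082, 0.28]
eef_rot: [0.684, 0.726, -0.052, -0.049]
ft_force: [0.2, 0.3, -8.5]
width: 0.019
grip_force: 50.0
```

```bash
python3 - <<'E'
from h import *
s=show()
F=np.array([.4385,-.0168,.281]);row(F,rot(-.0036,yaw=.061,spin=-np.pi/2))
E
```

```text
8.8667 [ 0.5674 -0.0082  0.28  ] [[-0.061, 0.988, -0.143], [0.998, 0.06, -0.008], [0.0, -0.143, -0.99]] [ 0.2  0.3 -8.5] [ 0.11 -0.6   0.  ] 0.019020845700463168 49.99727010726929 [ 0.474  0.377 -0.711  1.412  0.22   1.583 -0.171]
[-1.6, -0.0, -0.0, -0.02, -3.2, 0.44]
```

The stand is lifted (8.5 N). Now I carry it forward and rotate it plumb.

Emit:
drive_tool(
  series=[-0.1, 0, 0, 0, -0.12, 0.01, -1, -0.2, 0, 0, 0, -0.36, 0.04, -1, -0.4, 0, 0, 0, -0.68, 0.08, -1, -0.55, 0, 0, 0, -1, 0.12, -1, -0.7, 0, 0, 0, -1.32, 0.16, -1, -0.85, 0, 0, 0, -1.6, 0.2, -1, -0.95, 0, 0, 0, -1.8, 0.24, -1, -1, 0, 0, 0, -1.95, 0.26, -1, -1, 0, 0, 0, -2, 0.27, -1, -1, 0, 0, 0, -2, 0.27, -1],
)

```text
time: 9.7
ee_pos: [0.4868, -0.0132, 0.2806]
eef_rot: [0.685, 0.728, -0.021, -0.019]
ft_force: [0.3, 0.4, -7.8]
width: 0.0187
grip_force: 50.0
```

```bash
python3 - <<'E'
from h import *
s=show()
F=np.array([.4385,-.0168,.281]);row(F,rot(-.0036,yaw=.061,spin=-np.pi/2))
E
```

```text
9.7 [ 0.4868 -0.0132  0.2806] [[-0.06, 0.997, -0.056], [0.998, 0.06, -0.004], [-0.0, -0.056, -0.998]] [ 0.3  0.4 -7.8] [ 0.04 -0.35 -0.02] 0.018658710300110418 49.997318387031555 [ 0.626  0.105 -0.734  1.684  0.068  1.437 -0.057]
[-0.61, 0.0, -0.01, -0.02, -1.21, 0.06]
```

Emit:
drive_tool(
  series=[-0.1, 0, 0, 0, -0.15, 0, -1, -0.2, 0, 0, 0, -0.35, 0.01, -1, -0.3, 0, 0, 0, -0.6, 0.02, -1, -0.4, 0, 0, 0, -0.85, 0.03, -1, -0.5, 0, 0, 0, -1.05, 0.05, -1, -0.6, 0, 0, 0, -1.15, 0.06, -1, -0.6, 0, 0, 0, -1.2, 0.06, -1, -0.6, 0, 0, 0, -1.2, 0.06, -1, -0.6, 0, 0, 0, -1.2, 0.06, -1],
)

```text
time: 10.45
ee_pos: [0.4396, -0.016, 0.2808]
eef_rot: [0.685, 0.728, -0.001, -0.002]
ft_force: [0.9, -0.9, -8.7]
width: 0.0191
grip_force: 50.0
```

```bash
python3 - <<'E'
from h import *
import cv2
from bench import camera
s=show()
F=np.array([.4385,-.0168,.267]);row(F,rot(-.0036,yaw=.061,spin=-np.pi/2))
# expected foot-tube ends / bar ends in side view (crop origin 200,150, x4)
z0=s['ee_pos'][2]-.267
f0=np.array([s['ee_pos'][0],s['ee_pos'][1],0])
for n,q in [("foot+",f0+.12*ey+[0,0,z0+.011]),("foot-",f0-.12*ey+[0,0,z0+.011]),("bar+",f0+.12*ey+[0,0,z0+.262]),("bar-",f0-.12*ey+[0,0,z0+.262]),("legfoot",f0-.146*ey+.107*ex+[0,0,z0+.026])]:
    u,v=proj("side",q); print(n,((u-200)*4).round(),((v-150)*4).round())
b=camera("side")[:,:,::-1][150:300,200:340]
cv2.imwrite("pics/d6.png",cv2.resize(b,(560,600),interpolation=cv2.INTER_CUBIC))
E
```

```text
10.45 [ 0.4396 -0.016   0.2808] [[-0.061, 0.998, -0.004], [0.998, 0.061, 0.0], [0.001, -0.004, -1.0]] [ 0.9 -0.9 -8.7] [ 0.03 -0.14 -0.04] 0.01905890560785185 49.99731481075287 [ 0.686 -0.076 -0.704  1.826 -0.05   1.378  0.055]
[-0.0, -0.01, -0.0, -0.02, -0.03, 0.35]
foot+ 182.0 581.0
foot- 386.0 382.0
bar+ 155.0 331.0
bar- 388.0 132.0
legfoot 299.0 291.0
```

View pics/d6.png

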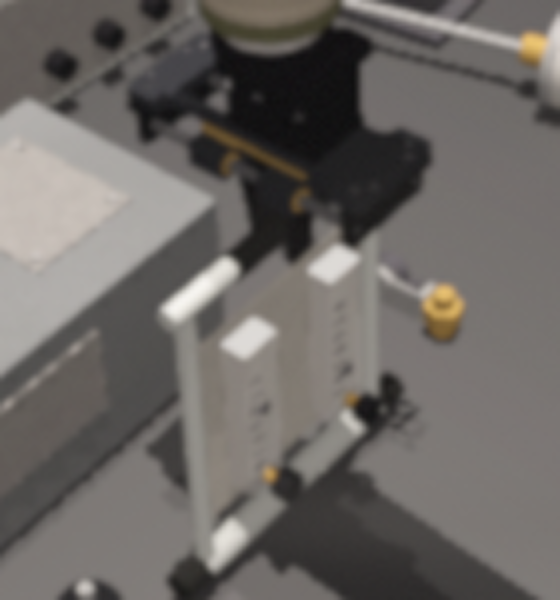

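The stand is carried upright (bar's left end at about (175,310), foot cap at about (190,578)). It's in front of the case and clear of the trap and the union. I lower gently.

Emit:
drive_tool(
  series=[0, 0, 0, 0, 0, 0.08, -1, 0, 0, 0, 0, 0, 0.16, -1, 0, 0, 0, 0, 0, 0.22, -1, 0, 0, 0, 0, 0, 0.28, -1, 0, 0, 0, 0, 0, 0.28, -1],
)

```text
time: 10.92
ee_pos: [0.439, -0.016, 0.2688]
eef_rot: [0.685, 0.728, -0.002, -0.002]
ft_force: [-0.2, -0.2, -8.3]
width: 0.0182
grip_force: 50.0
```

Emit:
drive_tool(
  series=[0, 0, 0, 0, 0, 0.03, -1, 0, 0, 0, 0, 0, 0.05, -1, 0, 0, 0, 0, 0, 0.05, -1],
)

```text
time: 11.17
ee_pos: [0.4393, -0.0159, 0.2676]
eef_rot: [0.685, 0.728, -0.001, -0.002]
ft_force: [0.9, -0.0, -7.7]
width: 0.019
grip_force: 50.0
```

```bash
python3 - <<'E'
from h import *
import cv2
from bench import camera
s=show()
im=np.mean([camera("side").astype(float) for _ in range(10)],0).astype(np.uint8)
cv2.imwrite("pics/avg.png",im[:,:,::-1]); g=cv2.cvtColor(im,cv2.COLOR_RGB2GRAY)
L=cv2.createLineSegmentDetector(cv2.LSD_REFINE_ADV).detect(g)[0][:,0]
p=s['ee_pos']; f0=np.array([p[0],p[1],0])
for l in L:
    x0,y0,x1,y1=l if l[1]<l[3] else l[[2,3,0,1]]
    if y1-y0>25 and abs(x1-x0)<15 and 235<x0<310 and 190<y0<280: print(l.round(1), "slope",round((x1-x0)/(y1-y0),4))
for side in (.11,-.11):
  for t in (-.04,-.02,0,.02,.04):
    b=f0+side*ey+[0,0,.264]; u2=np.sin(t)*ex+np.cos(t)*ez
    a=proj("side",b-.03*u2); c=proj("side",b-.22*u2); print(side,t,np.round(a,1),np.round(c,1),"slope",round((c[0]-a[0])/(c[1]-a[1]),4))
E
```

```text
11.1667 [ 0.4393 -0.0159  0.2676] [[-0.061, 0.998, -0.004], [0.998, 0.061, 0.0], [0.001, -0.004, -1.0]] [ 0.9 -0.  -7.7] [ 0.1  -0.12  0.01] 0.018954914811828427 49.99744713306427 [ 0.685 -0.068 -0.707  1.848 -0.046  1.35   0.05 ]
[294.4 251.9 293.6 224.4] slope 0.0286
[243.6 236.9 248.3 283.2] slope 0.1003
0.11 -0.04 [242.4 241.8] [245.1 287.2] slope 0.0595
0.11 -0.02 [242.6 241.9] [246.3 287.9] slope 0.0804
0.11 0 [242.7 242. ] [247.4 288.7] slope 0.1008
0.11 0.02 [242.9 242.1] [248.6 289.5] slope 0.1207
0.11 0.04 [243.1 242.2] [249.8 290.2] slope 0.1401
-0.11 -0.04 [294.4 196.3] [292.4 241.8] slope -0.0454
-0.11 -0.02 [294.6 196.4] [293.5 242.5] slope -0.0237
-0.11 0 [294.8 196.5] [294.7 243.1] slope -0.0025
-0.11 0.02 [295.  196.5] [295.8 243.8] slope 0.0183
-0.11 0.04 [295.1 196.6] [297.  244.4] slope 0.0387
```

The left upright's slope matches plumb to within a few mrad. Now the last few millimetres down.

Emit:
drive_tool(
  series=[0, 0, 0, 0, 0, 0.02, -1, 0, 0, 0, 0, 0, 0.04, -1, 0, 0, 0, 0, 0, 0.06, -1, 0, 0, 0, 0, 0, 0.06, -1],
)

```text
time: 12.0
ee_pos: [0.4404, -0.0147, 0.2668]
eef_rot: [0.685, 0.729, 0.0, -0.001]
ft_force: [-0.3, 5.7, 6.6]
width: 0.0186
grip_force: 50.0
```

Emit:
drive_tool(
  series=[0, 0, 0, 0, 0, 0.02, -1, 0, 0, 0, 0, 0, 0.04, -1, 0, 0, 0, 0, 0, 0.04, -1],
)

```text
time: 12.25
ee_pos: [0.4412, -0.014, 0.2664]
eef_rot: [0.685, 0.729, 0.001, 0.0]
ft_force: [-1.3, 9.0, 16.1]
width: 0.0188
grip_force: 50.0
```

Emit:
drive_tool(
  series=[0, 0, 0, 0, 0, -0.03, -1, 0, 0, 0, 0, 0, -0.06, -1, 0, 0, 0, 0, 0, -0.06, -1, 0, 0, 0, 0, 0, -0.06, -1],
)

```text
time: 12.58
ee_pos: [0.4399, -0.0152, 0.267]
eef_rot: [0.685, 0.728, -0.0, -0.001]
ft_force: [-0.5, 6.3, 8.3]
width: 0.0186
grip_force: 50.0
```

```bash
python3 - <<'E'
from h import *
s=show()
E
```

```text
12.5833 [ 0.4399 -0.0152  0.267 ] [[-0.061, 0.998, -0.002], [0.998, 0.061, 0.001], [0.001, -0.002, -1.0]] [-0.5  6.3  8.3] [ 1.31  0.18 -0.04] 0.01856231287992495 50.00360548496246 [ 0.685 -0.068 -0.708  1.849 -0.046  1.347  0.049]
```

Emit:
drive_tool(
  series=[0, 0, 0, 0, 0, -0.02, -1, 0, 0, 0, 0, 0, -0.03, -1, 0, 0, 0, 0, 0, -0.03, -1, 0, 0, 0, 0, 0, -0.03, -1],
)

```text
time: 12.92
ee_pos: [0.4394, -0.0159, 0.2673]
eef_rot: [0.685, 0.728, -0.001, -0.002]
ft_force: [0.2, 3.9, 3.6]
width: 0.019
grip_force: 50.0
```

```bash
python3 - <<'E'
from h import *
import cv2
from bench import camera
s=show()
im=np.mean([camera("side").astype(float) for _ in range(10)],0).astype(np.uint8)
g=cv2.cvtColor(im,cv2.COLOR_RGB2GRAY)
L=cv2.createLineSegmentDetector(cv2.LSD_REFINE_ADV).detect(g)[0][:,0]
for l in L:
    x0,y0,x1,y1=l if l[1]<l[3] else l[[2,3,0,1]]
    if y1-y0>25 and abs(x1-x0)<15 and 235<x0<310 and 190<y0<280: print(l.round(1), "slope",round((x1-x0)/(y1-y0),4))
show()
E
```

```text
12.9167 [ 0.4394 -0.0159  0.2673] [[-0.061, 0.998, -0.004], [0.998, 0.061, 0.001], [0.001, -0.004, -1.0]] [0.2 3.9 3.6] [ 1.06 -0.04 -0.05] 0.018955704777202115 50.000542402267456 [ 0.685 -0.068 -0.707  1.849 -0.046  1.349  0.05 ]
[294.3 251.9 293.6 224.4] slope 0.027
[243.5 237.  248.4 284.3] slope 0.1029
13.4167 [ 0.4393 -0.0159  0.2673] [[-0.061, 0.998, -0.004], [0.998, 0.061, 0.0], [0.001, -0.004, -1.0]] [0.1 6.5 4.7] [ 1.14 -0.06  0.01] 0.018728999154782683 50.00078737735748 [ 0.685 -0.068 -0.707  1.849 -0.046  1.349  0.05 ]
```

```bash
python3 - <<'E'
from h import *
import cv2
from bench import camera
f0=np.array([.4393,-.0159,0])
for n in ("scene","side"):
  g=cv2.cvtColor(camera(n),cv2.COLOR_RGB2GRAY)
  for k,q in [("down",f0-.146*ey+.107*ex+[0,0,.026]),("stowed",f0-.146*ey+[0,0,.287])]:
    u,v=np.round(proj(n,q)).astype(int); print(n,k,(u,v)); print(g[v-8:v+9:1,u-9:u+10])
E
```

```text
scene down (np.int64(286), np.int64(252))
[[ 62  63  60  57  55  48  45  74 121 157 170 156 117  85  89  89  95  91
   87]
 [ 86  90  82  73  59  57  53  80 140 177 181 146 102  81  86  88  88  87
   91]
 [ 91  94  86  84  84  84  77  93 154 185 179 132  90  85  86  93  88  91
   90]
 [ 93  92  89  90  90  90  87 108 154 185 169 112  79  79  89  90  90  86
   91]
 [ 88  87  89  89  89  88  87 122 162 186 162 107  80  85  92  85  87  92
   90]
 [ 85  87  92  86  89  87  99 138 178 190 156  98  80  86  86  91  87  90
   87]
 [ 89  91  88  86  88  83  96 152 186 179 134  84  81  86  91  92  88  85
   86]
 [ 88  89  90  94  91  86 101 157 187 173 124  76  82  89  89  93  91  91
   87]
 [ 92  90  94  91  83  91 117 166 187 171 108  79  91  89  90  88  92  88
   91]
 [ 84  89  90  93  84  95 133 179 187 154 102  84  85  89  87  90  88  86
   94]
 [ 93  92  86  88  88  96 148 183 174 138  92  82  89  91  87  96  91  90
   91]
 [ 93  91  89  89  84 105 157 188 161 119  91  93  86  87  89  86  92  86
   92]
 [ 93  89  88  91  88 112 165 186 165 119  93  88  88  88  92  90  90  88
   90]
 [ 92
[... 3881 characters left out ...]
 111 110 110 110 110 109 110 109 109 109 110
  109]
 [111 111 110 111 111 111 110 111 111 111 110 110 110 109 109 109 109 109
  109]
 [111 111 111 110 111 111 110 111 111 110 111 110 110 110 110 109 109 110
  109]
 [111 111 111 110 110 110 110 111 111 110 111 111 110 110 111 110 110 110
  109]
 [112 111 111 110 111 111 111 111 111 111 110 110 111 111 110 110 110 110
  110]
 [112 112 112 112 111 112 111 111 110 110 110 111 111 110 110 110 111 110
  110]
 [112 112 111 112 112 112 111 111 111 111 110 110 111 111 110 111 110 111
  111]
 [112 112 111 112 111 112 112 112 111 111 110 111 111 111 110 110 110 110
  111]
 [112 112 112 112 112 112 111 112 112 111 111 111 110 110 110 110 110 111
  111]]
```

The scene view has a bright peg right at the predicted "leg down" spot, and the stowed spot is empty. I hand in.

```bash
python3 -c "
from bench import r
print(r.close_job())"
```

```text
the job is handed in; nothing more can be done
None
```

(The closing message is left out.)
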